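# Set the staple former's sizing ring and lock it

### The arm

A 6-joint arm with a two-finger parallel gripper is mounted at the origin on the work surface. World frame = base frame: x ahead of the robot, y to its left, z up, the work surface at z = 0. Lengths are in mm, angles in rad, forces in N, time in s.
With the tool pointing down it reaches from about 350 to 875 mm from the base axis. Payload 4.2 kg.
Tool frame: the origin (TCP) lies at the very end of the fingers, on their centre line; the grasp point (between the pads) lies 19 mm behind it; z points along the fingers, y is the line along which they close (so a half turn about z gives the same grasp; the last joint's range is limited). The gripper opens to 85 mm and grips with 20 to 120 N. Pads are 22 mm wide; open, the fingers measure 114 mm over their backs; the gripper's body (76 mm by 85 mm) begins 54 mm behind the grasp point. The pads swing forward as they close: fully open they stand 13 mm farther back than shut.
Start: joints at [1.429, 0.385, 0.008, 0, -1.194, -0.259], TCP at [243.814, 575.46, 231.312] pointing down, gripper open.
Joint ranges: [-3.14, 3.14], [-1.21, 2.06], [-1.07, 1.41], [-3.16, 2.05], [-2.99, -0.16], [-3.1, 3.1]. Speed limits (rad/s): [2.79, 2.79, 3.14, 3.14, 3.14, 3.14].

### API

Orientations are given as a unit quaternion [x, y, z, w].
In Python, from bench import arm gives the robot as it stands.
- The arm moves only by the tool servo_tool, never from a script. Its argument "rows" is a list that holds one entry, the list of rows, each a list of 7 numbers: the finger opening in mm, from 0 to 85.4, then the shift along the tool's x, y, z in mm, then the turn, a rotation vector about the tool's x, y, z in rad. A call has 1 to 10 rows; each row is the pose to reach, as a shift and turn from the pose commanded when the call began, along the tool's axes at that moment; what a row does not reach only later rows make up. A row lasts 1/8 s, in which the tool goes at most 62.5 mm and 10.7 degrees, less where a joint would pass 70% of its speed; a pose out of reach is approached as far as the arm can. A call with a gripper value outside its range is refused whole. The fingers move at their own pace and stop on an object; the grip force is fixed at half the most. Time passes only in rows, so rows that repeat a pose let the fingers close. It gives the time, the measured TCP pose, the force, the opening and the grip force at its end, in the units of the state.
- arm.read_state(): the state, without advancing time (a new reading comes with each control period).
- arm.get_image(name): name is "side" or "top"; returns the picture (480x640x3 uint8, red, green, blue); there is no depth.
- arm.camera_params(name): a dict with "intrinsics" (3x3 intrinsics, pixels), "R" (3x3) and "t" (3): a world point X has camera coordinates R X + t. Camera axes: x right, y down, z forward; pixel columns grow to the right and rows downward; lengths in mm; the calibration is good to about 2 mm. A picture is of the moment at which its call begins. camera_params takes no time and is no camera call.
- arm.job_done(): hands the job in; it is judged then, once.
The state is a dict: "clock": time; "joints": joint angles; "joint_vel": joint speeds; "joint_efforts": joint torques, N m; "position": TCP position; "ee_rot": TCP orientation; "contact_force": force on the tool from outside, world axes, zero at the start; "wrist_torque": the same for the moment, N m; "gripper_width": finger opening in mm; "grasp_force": force on a finger pad.
Only numpy, scipy, OpenCV 4.12 (cv2) and the standard library are available. Lean on these libraries where they do the work, as an engineer would, in place of code of your own. Each camera call takes 0.05 s, during which the arm holds its last target. There are 200 camera calls.

### The job

On the round iron staple former, push the upright thumb tab of the brass sizing ring around its arc, from one side only, until the ring's little nose points straight at the one long bar of the scale; then press the steel lock plunger in the middle of the former fully down. Only push with the fingers: do not pinch the tab, do not lift the ring, do not shove hard, and leave the loose things on the bench where they are. Finish with the hand clear.

Things in the scene. Friction and masses are not known exactly. Their poses are not given: they have to be found in the camera images.
- hub (a point): Centre of the staple former's top, on the vertical axis about which the ring turns, 66 mm above the bench. The former is a fixed round iron base 184 mm across and 30 mm high with a brass ring (100 mm across, top 49 mm above the bench) around its middle; the robot's side of it carries the lever and the scale. The former's place and yaw vary. Its axes: z up, -x towards the middle of the lever's swing.
- ring (a joint): Angle of the brass ring in rad, growing counter-clockwise seen from above, stops at -1.5 and +1.5; at 0 the lever points along -x of hub. Dry friction of about 0.2 N m (about 3 N at the tab); it stays where it is left, without any spring. It starts between -1.3 and -0.95, and the long bar always lies counter-clockwise of the start by 0.7 to 2.1 rad.
- nose (a point): Tip of the 5 mm wide pointer nose on the outer end of the ring's lever, 86 mm from the turning axis, 40 mm above the bench. The lever is a brass bar 16 mm wide, top 46 mm above the bench.
- tab_top (a point): Middle of the top of the upright thumb tab on the lever, 70 mm from the turning axis and 86 mm above the bench; the tab is 22 mm long along the lever, 12 mm thick across it and stands free from 46 to 86 mm above the bench. Its x axis runs along the lever, towards the turning axis; y points clockwise seen from above.
- cheek_l: The half of the thumb tab (6 mm thick brass plate) on its clockwise side, seen from above: the side to push on. Origin on the turning axis.
- cheek_r: The other half of the thumb tab, on its counter-clockwise side. Touching both halves with more than 3 N each counts as pinching. Origin on the turning axis.
- sizer: The whole brass ring with lever, nose and tab, about 0.5 kg; it only sits on the former by its weight and can be lifted up to 40 mm. Origin on the turning axis at bench height.
- mark (a point): The point in line with the long bar, 86 mm from the turning axis, 39 mm above the bench, where the nose's tip must come. The scale is an aluminium sector plate (top 36 mm above the bench, 90 to 126 mm from the axis) with seven raised radial iron bars 3 mm high and 5 mm wide, 0.2 rad apart, starting 91 mm from the axis; six are 12 mm long and this one is 32 mm long. The plate is fixed but sits at a different angle each time.
- plunger (a joint): Travel of the lock plunger in m: 0 up as at the start, 0.009 fully down on its stop. It takes about 5 N to push and stays where it is left.
- plunger_top (a point): Centre of the plunger's flat steel top, 28 mm across, on the turning axis, 88 mm above the bench when up, 79 mm when down.
- ferrule: Loose cream horn ring, 28 mm across, 22 mm high, standing on the back of the former's base; origin at its underside. Leave alone.
- cup: Loose white ceramic cup, 72 mm across, 62 mm high; origin at its underside. Leave alone.
- mandrel: Loose red steel mandrel standing upright, foot 28 mm across, 95 mm high; origin at its underside. Leave alone.
- chanter: Loose blackwood practice chanter 360 mm long, lying beyond the former, along its own y axis, up to 48 mm high; origin under its middle. Leave alone.
- bobbin: Loose wooden bobbin 44 mm across, 46 mm high, standing; origin at its underside. Leave alone.
- driver: Loose screwdriver 170 mm long, lying along its own x axis. Leave alone.
- tin: Loose round lidded steel jar 60 mm across, 50 mm high; origin at its underside. Leave alone.
Mind the look-alikes: they are no part of the job. What is shaped like the part that bears hub but purple or turquoise is not meant.

How it is judged (in metres and radians):
On the way, in this order (a step that is already met when the one before it is completed fails the run):
1. the nose points at the long bar while the plunger is still up (horizontal distance between nose and mark below 0.005 m and value of joint plunger below 0.002 m), for 0.3 s.
2. the plunger is pressed fully down (value of joint plunger above 0.0075 m), for 0.1 s.
At the end, for the whole second after the job is handed in: The nose's tip is within 5 mm (sideways) of the line of the long bar, the ring is at rest and seated, and the plunger is down by at least 7.5 of its 9 mm (horizontal distance between nose and mark below 0.005 m and value of joint plunger above 0.0075 m and velocity of joint ring between -0.02 and 0.02 rad/s and height (world z) of nose below 0.043 m); the robot touches nothing.
It fails at once if the tab is pinched (both of its faces loaded with over 3 N) (contact force between the fingers and cheek_l above 3 N and contact force between the fingers and cheek_r above 3 N).
It fails at once if the ring is lifted by more than 6 mm (height (world z) of nose above 0.046 m).
It fails at once if the ring is shoved with more than 30 N (contact force between anything else and sizer above 30 N).
It fails at once if a loose thing on the bench or the ferrule is moved by more than 15 mm (distance of any of ferrule, cup, mandrel, chanter, bobbin, driver, tin from where it was at the start of the episode above 0.015 m).
It also fails if it takes over 54 s, if anything falls off the work surface, if the arm or the gripper's body presses on something with over 40 N, if the wrist force passes 120 N, or if a joint passes its speed limit or range.

## Working session

There is one attempt and no reset: what is moved stays moved. The work goes in short steps, Python scripts to look and compute and a tool call to move; the robot and the scene stay as the last step left them, time stands still between calls to the robot, and variables do not carry over. Pictures are saved under pics/ and viewed, at most 12 in all, crops included, and the job is handed in when it is done.

Besides the shell and the picture viewer there is one more tool, called as name(argument=value, ...) on one line, values as JSON. servo_tool: Moves the arm, as the interface text tells. Its arguments: {"type":"object","properties":{"rows":{"type":"array"}},"required":["rows"]}

```bash
mkdir -p pics
cat > h.py <<'E'
import numpy as np, cv2
from bench import arm
def pix(n,X):
    c=arm.camera_params(n);p=np.array(c["R"])@np.array(X,float)+np.array(c["t"]).ravel();q=np.array(c["intrinsics"])@p;return q[:2]/q[2]
def ray(n,u,v,z):
    c=arm.camera_params(n);R=np.array(c["R"]);t=np.array(c["t"]).ravel()
    o=-R.T@t;d=R.T@np.linalg.solve(np.array(c["intrinsics"]),[u,v,1]);return o+d*(z-o[2])/d[2]
def shot(n,f,crop=None,s=1):
    im=arm.get_image(n)
    if crop: x0,y0,x1,y1=crop; im=im[y0:y1,x0:x1]
    cv2.imwrite("pics/"+f,cv2.resize(im,None,fx=s,fy=s,interpolation=cv2.INTER_CUBIC)[:,:,::-1])
E
python3 - <<'E'
from h import *
shot("top","t1.png");shot("side","s1.png")
for n in("top","side"):
    c=arm.camera_params(n);R=np.array(c["R"]);print(n,-R.T@np.array(c["t"]).ravel(),R.round(2).tolist())
print(arm.read_state())
E
```

```text
top [ 294.80229329   -4.19255837 1288.23705149] [[-0.03, -1.0, 0.0], [-0.98, 0.02, -0.19], [0.19, -0.01, -0.98]]
side [ -90.71766473 -694.70465447  786.09033831] [[0.75, -0.66, 0.02], [-0.39, -0.47, -0.79], [0.53, 0.58, -0.62]]
{'clock': 0.1, 'joints': array([ 1.42859836e+00,  3.85465942e-01,  6.73051466e-03, -4.32120845e-04,
       -1.19401794e+00, -2.58604292e-01]), 'joint_vel': array([ 0.00019645, -0.00214846,  0.00290799,  0.00166514,  0.00056738,
        0.00017825]), 'joint_efforts': array([-9.59055287e-04, -3.93322062e+01,  1.88928831e+01,  4.19803306e+00,
       -2.61595051e-03,  3.50285688e-06]), 'position': array([243.62423192, 574.97446003, 230.32717902]), 'ee_rot': array([ 9.79970452e-01, -1.99140443e-01, -1.43566066e-04,  9.88545031e-04]), 'contact_force': array([-0.20857905, -0.17550962, -0.41796336]), 'wrist_torque': array([-0.01496022, -0.02903828, -0.02090591]), 'grasp_force': 0.0, 'gripper_width': 85.36002197388899}
```

View pics/t1.png

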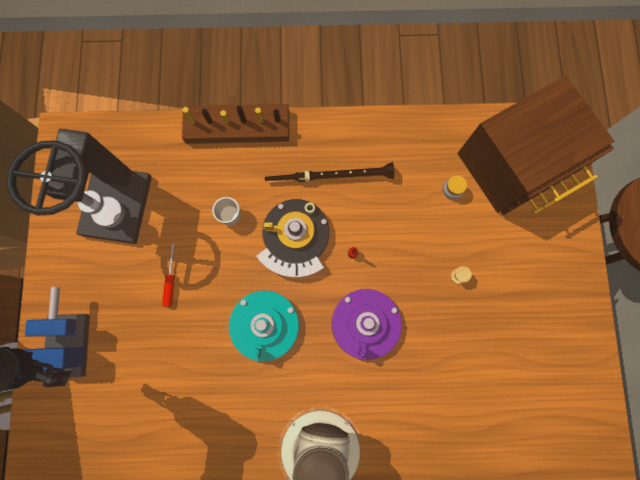

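View pics/s1.png

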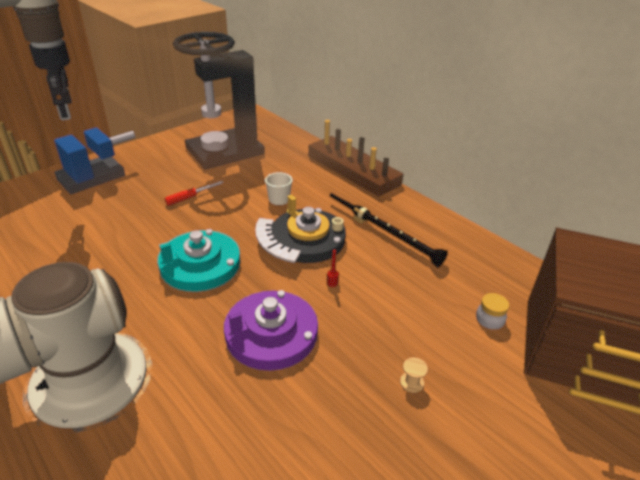

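The iron former is at about (296,229) in the top view, with its lever pointing left and the scale below it. I'll zoom in.

Run:
```python
from h import *
shot("top","t2.png",(245,185,345,285),6)
```

```text
(no output)
```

View pics/t2.png

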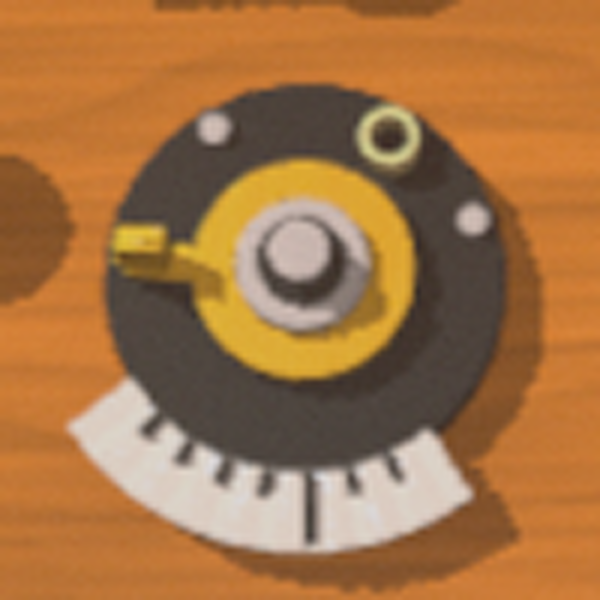

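Run:
```python
from h import *
f=lambda u,v,z: ray("top",245+(u+.5)/6-.5,185+(v+.5)/6-.5,z)
h=(f(304,269,49)); p=f(298,249,88); s=f(304,264,66)
print("ring",h,"plg",p)
pts=[f(u,v,30) for u,v in((107,280),(505,280),(305,85))]
print("base",pts,(pts[0]+pts[1])/2)
a,b=f(312,474,39),f(310,543,39); t=f(138,239,86)
print("bar",a,b,"tab",t)
for c in(h,p):
  for n,q in(("a",a),("b",b),("t",t)):
    d=q-c; print(n,np.hypot(*d[:2]),np.degrees(np.arctan2(d[1],d[0])))
print("others",[(n,ray("top",u,v,z).round()) for n,u,v,z in(("cup",226,210,60),("mandrel",352,252,60),("ferr",310,207,50),("chl",266,178,20),("chr",392,171,30))])
```

```text
ring [569.00025816  53.91699285  49.        ] plg [569.31175038  54.55254021  88.        ]
base [array([570.33840029, 144.16713324,  30.        ]), array([565.8106164, -36.2503921,  30.       ]), array([659.78200093,  53.0241477 ,  30.        ])] [568.07450834  53.95837057  30.        ]
bar [477.89261467  52.25900861  39.        ] [447.12123369  53.63067561  39.        ] tab [575.96405189 124.06913774  86.        ]
a 91.12272830634377 -178.9574418595579
b 121.87936077567925 -179.86540145605434
t 70.4969350759587 84.33099124698285
a 91.44790135112514 -178.56285973082362
b 122.19399413890444 -179.5677410156564
t 69.83416389564233 84.53379862156451
others [('cup', array([624., 238.,  60.])), ('mandrel', array([502., -95.,  60.])), ('ferr', array([630.,  13.,  50.])), ('chl', array([725., 135.,  20.])), ('chr', array([ 733., -218.,   30.]))]
```

```bash
cat >> h.py <<'E'
from scipy.spatial.transform import Rotation as Ro
HUB=np.array([569,54.2])
def rotd(yaw): # tool pointing down, tool x at world yaw (deg)
    return Ro.from_euler("z",yaw,degrees=True)*Ro.from_euler("x",180,degrees=True)
def rows(p0,y0,wps): # commanded start pos,yaw; waypoints (x,y,z,yaw)
    R0=rotd(y0)
    for w in wps:
        print((R0.inv().apply(np.array(w[:3])-p0)).round(1), round(-np.radians(w[3]-y0),3))
def push(th,z,off=17.,r=71.):
    a=np.radians(th);rd=np.array([np.cos(a),np.sin(a)]);tg=np.array([-rd[1],rd[0]])
    return [*(HUB+r*rd-off*tg),z,th-90]
E
python3 - <<'E'
from h import *
s=arm.read_state();R=Ro.from_quat(s["ee_rot"]);x=R.apply([1,0,0]);y0=np.degrees(np.arctan2(x[1],x[0]));print(y0)
t=push(84.4,150,off=32);print(t)
rows(np.array([243.8,575.5,231.3]),y0,[t])
E
```

```text
-22.971894416206705
[np.float64(607.7756626823183), np.float64(121.73849260641724), 150, -5.599999999999994]
[512.2 275.7  81.3] -0.303
```

servo_tool(rows=[[[0,50,27,0,0,0,-0.05],[0,100,54,0,0,0,-0.1],[0,150,81,0,0,0,-0.15],[0,200,108,0,0,0,-0.2],[0,250,135,0,0,0,-0.25],[0,300,162,0,0,0,-0.303],[0,350,189,0,0,0,-0.303],[0,400,216,0,0,0,-0.303],[0,450,243,0,0,0,-0.303],[0,512.2,275.7,0,0,0,-0.303]]])

```text
clock: 1.4
position: [603.7, 126.4, 231.2]
ee_rot: [0.999, -0.049, -0.0, -0.0]
contact_force: [1.1, 0.4, 0.3]
gripper_width: -0.2
grasp_force: 0.0
```

servo_tool(rows=[[[0,0,0,40,0,0,0],[0,0,0,81,0,0,0],[0,0,0,81,0,0,0],[0,0,0,81,0,0,0]]])

```text
clock: 1.9
position: [604.0, 128.2, 151.9]
ee_rot: [0.999, -0.048, 0.001, -0.0]
contact_force: [0.8, 0.6, 0.7]
gripper_width: 0.0
grasp_force: 0.0
```

Run:
```python
from h import *
s=arm.read_state();print(s["clock"],s["joints"].round(3),s["position"],s["gripper_width"],Ro.from_quat(s["ee_rot"]).apply([1,0,0]),s["contact_force"])
shot("top","t3.png",(236,165,346,275),5)
shot("side","s3.png",(215,150,375,290),4)
```

```text
1.9 [ 4.710e-01  4.350e-01 -1.240e-01  1.000e-03 -1.010e+00  1.002e+00] [603.96128019 128.18266457 151.87796951] 0.018532980321125814 [ 0.9953041  -0.09676819  0.00238095] [0.75373767 0.609942   0.72633884]
```

View pics/s3.png

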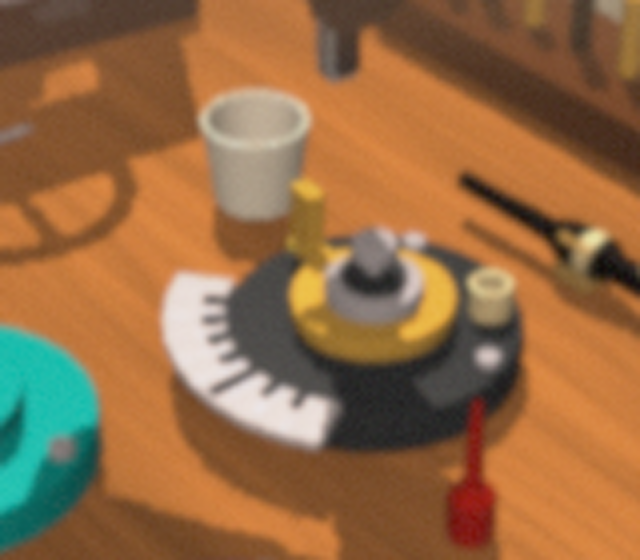

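Run:
```python
from h import *
print("plg side",ray("side",215+375/4,150+236/4,88),"tab side",ray("side",215+308/4,150+187/4,86), "tcp pix",(pix("side",arm.read_state()["position"])-[215,150])*4)
p0=np.array([604,128.2,151.9])
rows(p0,-5.6,[push(84.4,151,34),push(84.4,58,34),push(84.4,58,25),push(84.4,58,18)])
```

```text
plg side [569.81440825  53.35856251  88.        ] tab side [574.2058385  120.80656205  86.        ] tcp pix [337.995381    70.82952504]
[6.4 6.1 0.9] -0.0
[ 6.4  6.1 93.9] -0.0
[-2.6  6.1 93.9] -0.0
[-9.6  6.1 93.9] -0.0
```

servo_tool(rows=[[[0,6.4,6.1,10,0,0,0],[0,6.4,6.1,40,0,0,0],[0,6.4,6.1,70,0,0,0],[0,6.4,6.1,94,0,0,0],[0,6.4,6.1,94,0,0,0]]])

```text
clock: 2.62
position: [607.6, 120.3, 54.4]
ee_rot: [0.999, -0.049, -0.002, 0.001]
contact_force: [0.4, 0.5, 0.2]
gripper_width: 0.2
grasp_force: 0.0
```

servo_tool(rows=[[[0,-4,0,0,0,0,0],[0,-7,0,0,0,0,0],[0,-10,0,0,0,0,0],[0,-12,0,0,0,0,0],[0,-12,0,0,0,0,0]]])

```text
clock: 3.25
position: [596.7, 122.4, 56.6]
ee_rot: [0.999, -0.049, 0.0, -0.0]
contact_force: [0.4, -0.3, 0.8]
gripper_width: -0.1
grasp_force: 0.0
```

Run:
```python
from h import *
p0=np.array(push(84.4,58,22)[:3])
rows(p0,-5.6,[push(84.4,58,17)]+[push(84.4+4*i,58) for i in range(1,10)])
```

```text
[-5.  0.  0.] -0.0
[-10.  -1.  -0.] -0.07
[-15.   -1.7  -0. ] -0.14
[-20.1  -2.   -0. ] -0.209
[-25.2  -1.9  -0. ] -0.279
[-30.3  -1.5  -0. ] -0.349
[-35.3  -0.8  -0. ] -0.419
[-40.3   0.3   0. ] -0.489
[-45.2   1.8   0. ] -0.559
[-50.    3.6   0. ] -0.628
```

servo_tool(rows=[[[0,-5,0,0,0,0,0],[0,-10,-1,0,0,0,-0.07],[0,-15,-1.7,0,0,0,-0.14],[0,-20.1,-2,0,0,0,-0.209],[0,-25.2,-1.9,0,0,0,-0.279]]])

```text
clock: 3.88
position: [572.9, 126.9, 56.6]
ee_rot: [0.996, 0.092, 0.001, -0.0]
contact_force: [2.9, -0.6, -1.3]
gripper_width: -0.1
grasp_force: 1.4
```

Run:
```python
from h import *
s=arm.read_state();print(s["clock"],s["joints"].round(3),s["position"],push(100.4,58),Ro.from_quat(s["ee_rot"]).as_euler("xyz",degrees=True),s["contact_force"])
shot("side","s4.png",(215,150,375,290),4)
```

```text
3.875 [ 4.94e-01  4.98e-01 -3.02e-01  1.00e-03 -7.67e-01  1.26e+00] [572.92651112 126.85080503  56.5835878 ] [np.float64(572.9038556910377), np.float64(127.10239989700993), 58, 10.400000000000006] [-1.79993529e+02 -1.68771309e-01  1.05376017e+01] [ 2.90878335 -0.61008614 -1.29109149]
```

View pics/s4.png

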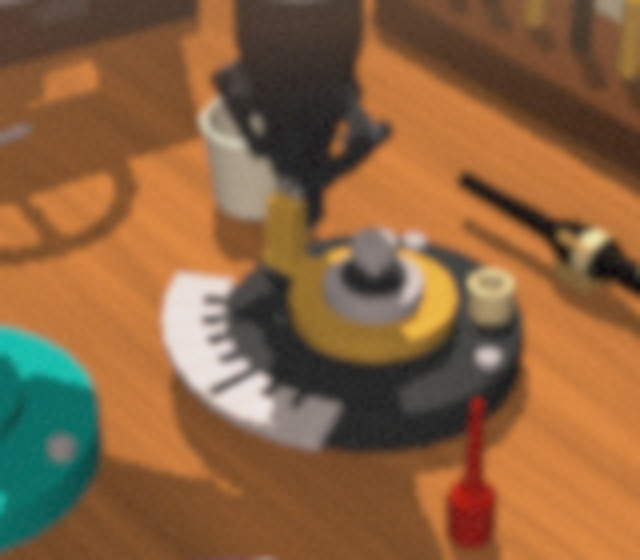

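Contact is about 3 N and the tab is moving as planned, so I'll continue along the arc.

servo_tool(rows=[[[0,-5,-1,0,0,0,-0.07],[0,-10,-1.7,0,0,0,-0.14],[0,-15.1,-2,0,0,0,-0.209],[0,-20.2,-1.9,0,0,0,-0.279],[0,-25.3,-1.5,0,0,0,-0.349],[0,-30.3,-0.8,0,0,0,-0.419],[0,-35.3,0.3,0,0,0,-0.489],[0,-40.2,1.8,0,0,0,-0.559],[0,-45,3.6,0,0,0,-0.628]]])

```text
clock: 5.05
position: [529.6, 115.7, 56.8]
ee_rot: [0.919, 0.394, 0.002, -0.0]
contact_force: [3.5, 0.3, -1.6]
gripper_width: 0.1
grasp_force: 1.3
```

servo_tool(rows=[[[0,-5,-1,0,0,0,-0.07],[0,-10,-1.7,0,0,0,-0.14],[0,-15.1,-2,0,0,0,-0.209],[0,-20.2,-1.9,0,0,0,-0.279],[0,-25.3,-1.5,0,0,0,-0.349],[0,-30.3,-0.8,0,0,0,-0.419],[0,-35.3,0.3,0,0,0,-0.489],[0,-35.3,0.3,0,0,0,-0.489]]])

```text
clock: 6.05
position: [504.9, 89.7, 56.7]
ee_rot: [0.797, 0.604, 0.001, 0.0]
contact_force: [1.4, 1.0, -1.0]
gripper_width: -0.1
grasp_force: 0.8
```

Run:
```python
from h import *
s=arm.read_state();print(s["clock"],s["joints"].round(3),s["position"],push(164.4,58),Ro.from_quat(s["ee_rot"]).as_euler("xyz",degrees=True),s["contact_force"])
shot("side","s5.png",(235,180,335,280),6)
shot("top","t5.png",(245,185,345,285),6)
```

```text
6.05 [ 0.493  0.399 -0.486  0.    -0.683  2.375] [504.85809737  89.6689895   56.70870219] [np.float64(505.18709470782574), np.float64(89.66707089924407), 58, 74.4] [ 1.79905736e+02 -8.37660968e-02  7.43040163e+01] [ 1.41631303  1.00302446 -0.98871533]
```

View pics/s5.png

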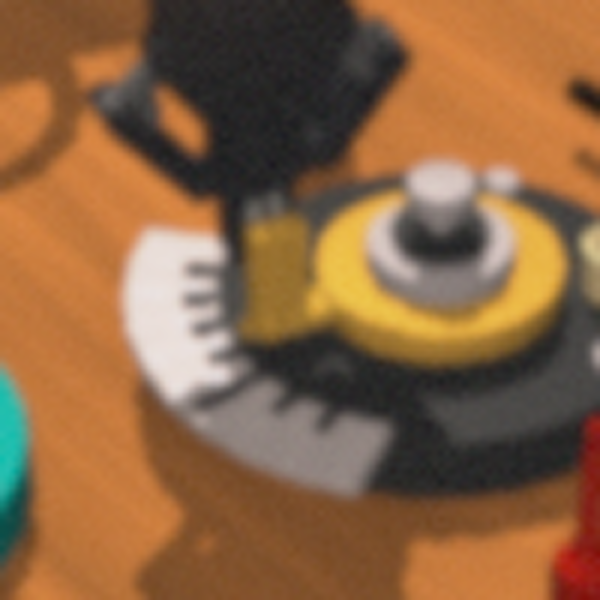

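Run:
```python
from h import *
f=lambda u,v,z: ray("side",235+(u+.5)/6-.5,180+(v+.5)/6-.5,z)[:2]
a,b=f(248,228,86),f(307,218,86)
print(a,b)
for th in range(150,176,3):  # predicted pixels of CCW-face top corners & nose
    t=np.radians(th);r=np.array([np.cos(t),np.sin(t)]);g=np.array([-r[1],r[0]])
    q=[(pix("side",[*(HUB+R*r+o*g),z])-[235,180])*6 for R,o,z in((81,6,86),(59,6,86),(81,6,46),(86,0,40))]
    print(th,np.round(q).astype(int).tolist())
```

```text
[490.87757287  77.56491707] [512.41431478  68.27963014]
150 [[237, 207], [293, 201], [239, 289], [225, 294]]
153 [[239, 213], [295, 206], [242, 295], [227, 300]]
156 [[242, 219], [298, 210], [245, 302], [229, 307]]
159 [[246, 225], [301, 214], [249, 308], [232, 314]]
162 [[250, 231], [304, 219], [253, 314], [236, 320]]
165 [[255, 237], [308, 223], [258, 320], [240, 327]]
168 [[261, 243], [312, 227], [263, 326], [245, 333]]
171 [[267, 248], [317, 231], [269, 331], [250, 339]]
174 [[273, 253], [322, 235], [275, 337], [256, 345]]
```

View pics/t5.png

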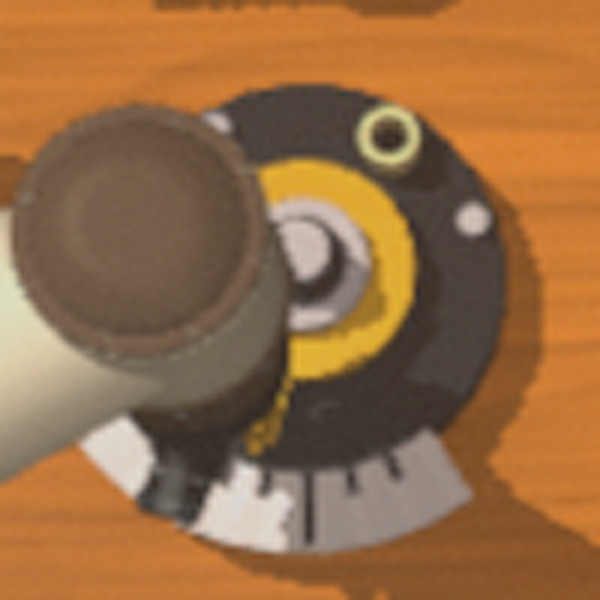

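servo_tool(rows=[[[0,-5,-1,0,0,0,-0.07],[0,-10,-1.7,0,0,0,-0.14],[0,-15.1,-2,0,0,0,-0.209],[0,-17.6,-2,0,0,0,-0.244],[0,-17.6,-2,0,0,0,-0.244]]])

```text
clock: 6.78
position: [497.9, 73.1, 56.6]
ee_rot: [0.718, 0.697, 0.0, 0.0]
contact_force: [1.2, 1.5, 0.2]
gripper_width: 0.1
grasp_force: 0.9
```

Run:
```python
from h import *
s=arm.read_state();print(s["clock"],s["joints"].round(3),s["position"],push(178.4,58),Ro.from_quat(s["ee_rot"]).as_euler("xyz",degrees=True),s["contact_force"])
shot("side","s6.png",(235,180,335,280),6)
shot("top","t6.png",(265,235,325,285),10)
a=cv2.imread("pics/s6.png");b=cv2.imread("pics/t6.png");a=cv2.resize(a[150:450,100:350],None,fx=1.6,fy=1.6)
b=b[:480,:400]
cv2.imwrite("pics/c6.png",np.hstack([a,b]))
f=lambda q,n,x0,y0,k:(pix(n,q)-[x0,y0])*k
for th in (174,177,180,183):
    t=np.radians(th);r=np.array([np.cos(t),np.sin(t)]);g=np.array([-r[1],r[0]])
    for n in("side","top"):
        o=[]
        for R,oo,z in((81,6,86),(59,6,86),(81,6,46),(86,0,40)):
            p=pix(n,[*(HUB+R*r+oo*g),z])
            o.append(((p-[235,180])*9.6-[160,240]) if n=="side" else (p-[265,235])*10+[400,0])
        print(th,n,np.round(o).astype(int).tolist())
```

```text
6.775 [ 0.469  0.387 -0.509  0.    -0.674  2.643] [497.92637552  73.10936751  56.56754898] [np.float64(498.5023496904355), np.float64(73.17580830505943), 58, 88.4] [ 1.79943709e+02 -2.44935792e-02  8.82987635e+01] [1.18698189 1.52509816 0.21938764]
174 side [[277, 165], [355, 135], [280, 298], [250, 312]]
174 top [[689, 222], [697, 138], [697, 245], [674, 266]]
177 side [[288, 174], [363, 141], [291, 307], [260, 322]]
177 top [[706, 221], [709, 137], [713, 245], [691, 266]]
180 side [[300, 182], [372, 147], [303, 315], [271, 331]]
180 top [[722, 220], [721, 136], [729, 244], [708, 266]]
183 side [[313, 189], [382, 152], [315, 323], [283, 339]]
183 top [[739, 218], [733, 134], [745, 242], [725, 266]]
```

View pics/c6.png

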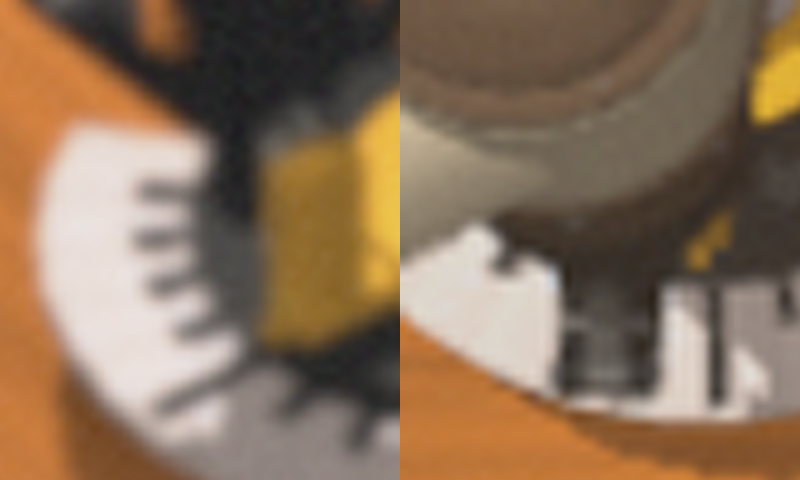

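servo_tool(rows=[[[0,8,0,0,0,0,0],[0,20,0,0,0,0,0],[0,40,0,-40,0,0,0],[0,80,0,-60,0,0,0],[0,120,0,-60,0,0,0],[0,120,0,-60,0,0,0]]])

```text
clock: 7.62
position: [500.7, 195.4, 116.4]
ee_rot: [0.716, 0.698, 0.0, 0.0]
contact_force: [0.5, -0.6, 0.2]
gripper_width: 0.4
grasp_force: 0.0
```

Run:
```python
from h import *
s=arm.read_state();print(s["clock"],s["position"],s["contact_force"])
shot("top","t7.png",(260,210,335,285),8)
f=lambda q:(pix("top",q)-[260,210]+.5)*8
for th in (175,178,181):
    t=np.radians(th);r=np.array([np.cos(t),np.sin(t)])
    print(th,f([*(HUB+86*r),40]),f([*(HUB+70*r),86]),f([*(HUB+91*r),39]),f([*(HUB+123*r),39]))
```

```text
7.625 [500.70569946 195.42936687 116.38085717] [ 0.48457597 -0.57601878  0.21817196]
175 [267.94534809 416.79086072] [263.71449169 346.55222767] [267.01727006 432.06135403] [259.98306935 527.48765618]
178 [281.44569962 417.26937364] [275.08238387 346.9543967 ] [281.3023029  432.56788808] [279.38611752 528.17744103]
181 [294.9599536  417.04759676] [286.46219394 346.76901866] [295.60204318 432.33284659] [298.8091662  527.85501201]
```

View pics/t7.png

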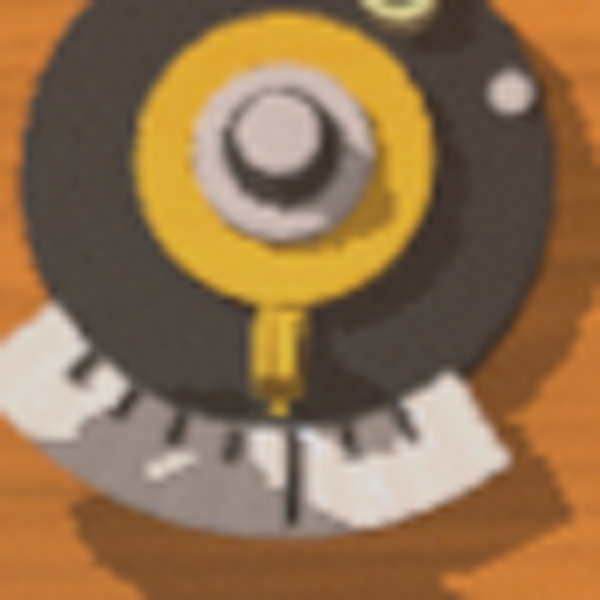

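Seen clear, the nose is at (281,408) and the long bar at (293,430–520). The nose is about 2.3° (3.4 mm) short, so it needs a small extra push.

servo_tool(rows=[[[0,-40,0,0,0,0,0],[0,-80,0,20,0,0,0],[0,-100,0,60,0,0,0],[0,-110,0,60,0,0,0],[0,-117,0,60,0,0,0],[0,-120,0,60,0,0,0],[0,-121.5,0,60,0,0,0],[0,-122.8,0,60,0,0,0],[0,-122.8,0,60,0,0,0]]])

```text
clock: 8.8
position: [498.3, 70.8, 57.0]
ee_rot: [0.717, 0.697, 0.001, 0.0]
contact_force: [-0.0, 3.5, 2.8]
gripper_width: 0.0
grasp_force: 1.5
```

servo_tool(rows=[[[0,8,0,0,0,0,0],[0,20,0,0,0,0,0],[0,40,0,-40,0,0,0],[0,80,0,-60,0,0,0],[0,120,0,-60,0,0,0],[0,120,0,-60,0,0,0]]])

```text
clock: 9.55
position: [500.8, 192.6, 116.3]
ee_rot: [0.716, 0.698, 0.0, 0.0]
contact_force: [0.3, -0.1, -0.7]
gripper_width: -0.5
grasp_force: 0.0
```

Run:
```python
from h import *
s=arm.read_state();print(s["clock"],s["position"],Ro.from_quat(s["ee_rot"]).as_euler("xyz",degrees=True),s["contact_force"])
shot("top","t8.png",(260,210,335,285),8)
```

```text
9.55 [500.77513425 192.60088152 116.26469969] [ 1.79976842e+02 -1.08234240e-02  8.85659239e+01] [ 0.31983057 -0.07403907 -0.68043543]
```

View pics/t8.png

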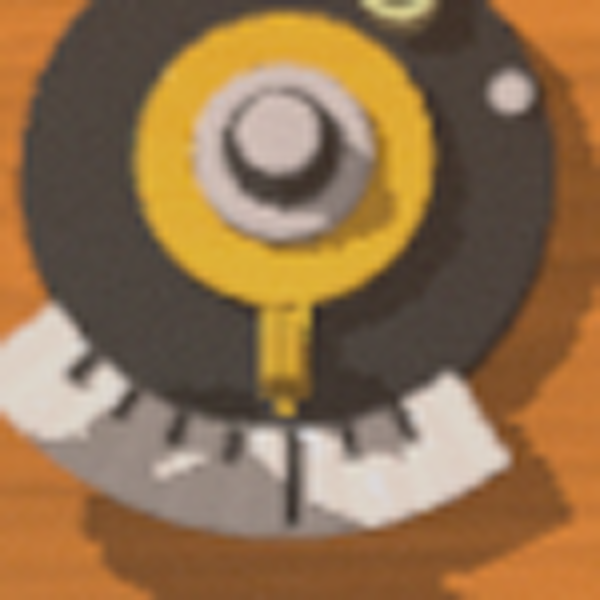

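The nose is at (287,408) and the bar at x=292.5, about 1.5 mm off and well within tolerance. Next is the plunger.

servo_tool(rows=[[[0,-45,24,0,0,0,0],[0,-90,48,0,0,0,0],[0,-136.6,71.8,0,0,0,0],[0,-136.6,71.8,0,0,0,0],[0,-136.6,71.8,10,0,0,0],[0,-136.6,71.8,20,0,0,0],[0,-136.6,71.8,24,0,0,0],[0,-136.6,71.8,24,0,0,0]]])

```text
clock: 10.6
position: [568.2, 52.0, 91.8]
ee_rot: [0.717, 0.697, -0.001, -0.0]
contact_force: [0.6, -0.1, 0.2]
gripper_width: 0.0
grasp_force: 0.0
```

servo_tool(rows=[[[0,0,0,2,0,0,0],[0,0,0,4,0,0,0],[0,0,0,6,0,0,0],[0,0,0,8,0,0,0],[0,0,0,10,0,0,0],[0,0,0,12,0,0,0],[0,0,0,13,0,0,0],[0,0,0,13,0,0,0]]])

```text
clock: 11.6
position: [568.8, 51.5, 79.2]
ee_rot: [0.717, 0.697, 0.0, 0.0]
contact_force: [-1.3, 0.6, 3.2]
gripper_width: -0.1
grasp_force: 1.7
```

servo_tool(rows=[[[0,0,0,0.7,0,0,0],[0,0,0,1.4,0,0,0],[0,0,0,2,0,0,0],[0,0,0,2,0,0,0]]])

```text
clock: 12.1
position: [568.9, 51.5, 79.0]
ee_rot: [0.717, 0.697, 0.0, 0.0]
contact_force: [-3.9, 2.3, 12.2]
gripper_width: -0.3
grasp_force: 6.4
```

The plunger is on its stop: 12 N at z = 79. I'll retreat and check.

servo_tool(rows=[[[0,0,0,-10,0,0,0],[0,0,0,-50,0,0,0],[0,50,0,-90,0,0,0],[0,110,0,-90,0,0,0],[0,170,-20,-90,0,0,0],[0,170,-20,-90,0,0,0],[0,170,-20,-90,0,0,0]]])

```text
clock: 12.98
position: [553.2, 221.7, 166.7]
ee_rot: [0.717, 0.697, -0.001, -0.0]
contact_force: [0.4, -0.4, 0.4]
gripper_width: -0.2
grasp_force: 0.0
```

Run:
```python
from h import *
s=arm.read_state();print(s["clock"],s["position"],s["contact_force"])
shot("top","t9.png",(260,210,335,285),8)
```

```text
12.975 [553.19530405 221.68218996 166.6919443 ] [ 0.43935622 -0.4468484   0.41107716]
```

View pics/t9.png

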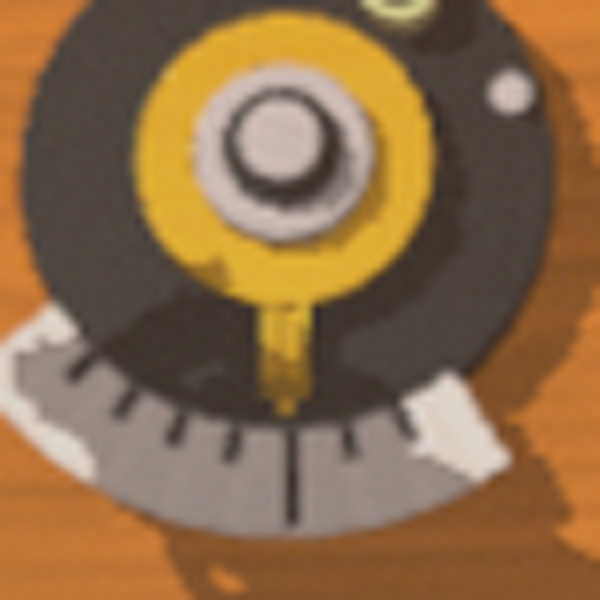

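The plunger top has dropped (its centre is now at about (281,140)), the nose at (288,408) still points at the bar at x=292, and the hand is clear.

```bash
python3 -c "
from bench import arm
print(arm.job_done())"
```

```text
the job is handed in; nothing more can be done
None
```

The job is handed in: by my camera estimate the nose is about 1.5 mm from the long bar's line (5 mm allowed), the plunger is pressed down onto its stop, and the hand is clear; no verdict was returned.

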